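# Draw a gas sample at the spring-return valve

## Robot

A 6-joint arm with a two-finger parallel gripper is mounted at the origin on the work surface. World frame = base frame: x ahead of the robot, y to its left, z up, the work surface at z = 0. Lengths are in mm, angles in rad, forces in N, time in s.
With the tool pointing down it reaches from about 350 to 1000 mm from the base axis. Payload 7.1 kg.
Tool frame: the origin (TCP) lies midway between the tips of the shut fingers; the grasp point (between the pads) lies 19 mm behind it (r.tcp_to_grasp is the distance from the TCP to the grasp point, in mm); z points along the fingers, y is the line along which they close (so a half turn about z gives the same grasp; the last joint's range is limited). The gripper opens to 85 mm and grips with 20 to 120 N. Pads are 22 mm wide; open, the fingers measure 114 mm over their backs; the gripper's body (76 mm by 85 mm) begins 54 mm behind the grasp point. The pads swing forward as they close: fully open they stand 13 mm farther back than shut.
Start: joints at [1.205, 0.423, 1.63, -0, 1.089, -0.019], TCP at [212.399, 587.785, 231.319] pointing down, gripper open.
Joint ranges: [-3, 3], [-0.9, 2.11], [0.09, 2.58], [-1.31, 4.45], [0.11, 2.69], [-2.54, 2.54]. Speed limits (rad/s): [2.39, 2.39, 3.01, 3.14, 3.14, 3.14].

## Interface

Orientations are given as a 3x3 rotation matrix whose columns are the frame's x, y, z axes.
In Python, from workcell import r, eyes, models gives the robot as it stands.
- The arm moves only by the tool arm_command, never from a script. Its argument "rows" is one flat list of numbers, 5 for each row, row after row: the shift along the tool's x, y, z in m, then the turn about the tool's z in rad, then the finger opening in m, from 0 to 0.0854. A call has 1 to 5 rows; each row shifts and turns the commanded pose from where the row before left it, along the tool's axes as they then stand; what a row does not reach is not made up. A row lasts 1/12 s, in which the tool goes at most 41.7 mm and 7.16 degrees, less where a joint would pass 70% of its speed; a pose out of reach is approached as far as the arm can. A call with a gripper value outside its range is refused whole. The fingers move at their own pace and stop on an object; the grip force is fixed at half the most. Time passes only in rows, so rows that do not move let the fingers close. It gives the time, the measured TCP pose, the force, the opening and the grip force at its end, in the units of the state.
- r.state(): the state, without advancing time (a new reading comes with each control period).
- eyes.capture(name): name is "side" or "top" or "wrist"; returns a dict with "frame" (384x512x3 uint8, red, green, blue), "vfov" (degrees; the focal length in pixels is half the picture's height over the tangent of half this angle, whatever the lens; pixels are square), "cx", "cy" (the principal point, pixels), "camera_from_world" (4x4, takes a point from world to camera coordinates). Camera axes: x right, y down, z forward; pixel columns grow to the right and rows downward; lengths in mm; the calibration is good to about 2 mm. A picture is of the moment at which its call begins. There is no depth.
- r.close_job(): hands the job in; it is judged then, once.
Trained networks look in the newest picture that a camera, given by its name, has taken for a name from the list of things; names that differ only in an ending like _2 or _b are one class to them, and where a whole thing is asked for, a point or a joint stands for the part that bears it (a point fixed in the world has none). Each returns a list of dicts, best first, with "confidence" (0 to 1); they miss things now and then, are a little off and sometimes report something else, mostly with a low value. They report only what shows in the picture. A call takes as long as a camera call. They do not tell look-alikes from the thing itself.
- models.search_frame(name, camera): "location" ([column, row] in pixels, amid what is visible of it).
- models.silhouettes(name, camera): "region" (384x512 bool, what is visible of it) and "location" ([column, row] in pixels, amid what is visible of it).
- models.mark_of(name, camera): "location" ([column, row] in pixels: a listed point, or the origin of a listed thing).
The state is a dict: "clock": time; "qpos": joint angles; "qvel": joint speeds; "tau": joint torques, N m; "eef_pos": TCP position; "tcp_rot": TCP orientation; "force": force on the tool from outside, world axes, zero at the start; "moment": the same for the moment, N m; "width": finger opening in mm; "finger_force": force on a finger pad.
Only numpy, scipy, OpenCV 4.12 (cv2) and the standard library are available. Lean on these libraries where they do the work, as an engineer would, in place of code of your own. Each camera call takes 0.05 s, during which the arm holds its last target. There are 200 camera calls.

## Task

Take the taller of the two sample cylinders from the white rack and plug it upright, fully home, into the socket of the gas sampling station, and let go of it. Then flip the valve's safety catch right back off the lever, and pull the spring-return lever round to its fully open position. Finish while still holding the lever open, with the cylinder in its socket and everything else left where it was.

Things in the scene. Friction and masses are not known exactly. Their poses are not given: they have to be found in the camera images.
- cylinder: Taller steel sample cylinder, upright in any of the rack's three holes, round about its z axis. Origin at the centre of the foot of its stem. Heights from there: stem 14 mm diameter, nose tapered to 7 mm over 9 mm, 0-26 mm; shoulder collar 27 mm diameter, 26-44; body 38 mm diameter, domed, 44-144; valve body 26 mm diameter, 150-184 (grip here); black knob 20 mm diameter to 197. 0.3 to 0.46 kg.
- cyl_shoulder (a point): Point on the cylinder's axis at the underside of its shoulder collar, 26 mm above the foot. When the cylinder is fully home this point meets the mouth of the socket.
- socket (a point): Centre of the mouth of the station's quick-connect socket: a vertical hole 16 mm in diameter (2 mm wider than the stem), 30 mm deep, its edge chamfered 2 mm, in the flat top of a 40 mm square steel block, 65 mm above the bench. Push-in, no lock; the shoulder collar rests on the block's top.
- station: Gas sampling station, fixed: base 235 x 330 x 30 mm with ball valve, socket block and catch; at its back a lying vessel (top 87 mm) and gauge (top 158 mm), both over 85 mm behind the valve stem. Origin on the bench under the stem (the lever's turning axis); -x is its front, +y where the closed lever points, z up. Its yaw varies. Socket at (15,-120,65), catch hinge at (26,45,90) mm in this frame.
- lever (a joint): Lever angle about the vertical stem: 0 = closed (points to the station's +y), 1.571 = fully open, hard stop (points to the station's -x). It grows as the lever's end is pulled forward and round. A spring always drives it back to closed: about 4 N at the grip when closed, 8 N when open. With the catch down the lever is stopped after about 0.13 rad.
- handle: The lever: flat steel bar 20 mm wide, 6 mm thick, with a black rubber sleeve 22 mm wide, 14 mm high over it from 85 to 170 mm from the turning axis. Origin on the turning axis at the lever's mid height, 95 mm above the bench; its +y points along the lever to its end. Over 40 mm of free space below the sleeve.
- lever_grip (a point): Middle of the rubber sleeve, 130 mm from the turning axis, 95 mm above the bench.
- catch (a joint): Safety catch angle on its level hinge (along the station's y, behind the lever): 0 = down over the lever (starts at 0 to 0.12), 1.9 = hard stop, flipped right back. It grows as the thumb tab goes up and back towards the station's +x. Stiff hinge (about 0.04 N m): it stays where it is left.
- catch_tab (a point): Upper part of the catch's upright steel thumb tab, to pinch or push: 16 mm wide (along the station's y), 6 mm thick, 42 mm high on a 16 mm wide strap that crosses over the lever 45 mm from its axis and hooks down in front of it. With the catch down the point is 44 mm in front of and 46 mm above the hinge, 14 mm below the tip. Turns with the catch.
- catch_hinge (a point): Hinge line of the catch, at the middle of its 16 mm width, 90 mm above the bench; fixed to the station.
- rack: White plastic rack, fixed, 90 x 200 x 50 mm, origin at the centre of its underside. Three vertical holes 16 mm wide, 30 mm deep in a row along its y, at -65, 0 and +65 mm; the parts stand with their shoulder collars on its top, their stems 26 mm deep in it.
- short_cylinder: The shorter sample cylinder, in another hole of the rack: as the taller one, but its body is 40 mm long and its total height 137 mm (its top 161 mm above the bench). Origin at the foot of its stem. Leave it.
- plug: Brass blanking plug in the remaining hole of the rack, 27 mm diameter knob standing 30 mm above the rack. Origin at the foot of its stem. Leave it.
- wrench: Open-ended steel wrench 180 mm long lying in front of the station. Leave it.
- jar: Small jar, 48 mm diameter, 65 mm high, on the right. Leave it.
- beaker: Glass beaker, 68 mm diameter, 90 mm high, on the right. Leave it.
- wash_bottle: White bottle, 60 mm diameter, 170 mm high, behind the station. Leave it.
There are look-alikes about, which are no part of the job. What is shaped like the cylinder but yellow is not meant.

How it is judged (in metres and radians):
On the way, in this order (a step that is already met when the one before it is completed fails the run):
1. the taller cylinder stands fully home in the socket and is let go, the catch still down and the lever closed (distance between cyl_shoulder and socket below 0.005 m and angle between cylinder's own z axis and vertical below 0.06 rad and contact force between the fingers and cylinder below 0.05 N and value of joint catch below 0.5 rad and value of joint lever below 0.25 rad), for 0.2 s.
2. the safety catch is flipped right back, the lever still closed (distance between cyl_shoulder and socket below 0.005 m and angle between cylinder's own z axis and vertical below 0.06 rad and value of joint catch above 1.5 rad and value of joint lever below 0.25 rad), for 0.2 s.
3. the lever is pulled fully open and held by the gripper (distance between cyl_shoulder and socket below 0.005 m and angle between cylinder's own z axis and vertical below 0.06 rad and value of joint each of catch, lever above 1.4 rad and contact force between the fingers and handle above 1 N), for 0.5 s.
At the end, for the whole second after the job is handed in: Fingers hold the lever (over 1 N) at 1.38 rad or more; catch at 1.4 rad or more; taller cylinder untouched in the socket, shoulder within 5 mm of the mouth, within 0.06 rad of upright; short cylinder and plug within 20 mm, wrench, jar, beaker, bottle within 40 mm of their starts (distance between cyl_shoulder and socket below 0.005 m and angle between cylinder's own z axis and vertical below 0.06 rad and value of joint catch above 1.4 rad and value of joint lever above 1.38 rad and contact force between the fingers and handle above 1 N and contact force between each of the arm, the fingers and cylinder below 0.05 N and distance of each of short_cylinder, plug from where it was at the start of the episode below 0.02 m and distance of each of wrench, jar, beaker, wash_bottle from where it was at the start of the episode below 0.04 m); the arm keeps its last pose, push and grip.
It fails at once if the lever is pulled more than 0.4 rad open while the catch is not flipped back (value of joint lever above 0.4 rad and value of joint catch below 0.8 rad).
It fails at once if the lever is pulled more than 0.4 rad open with no cylinder in the socket (value of joint lever above 0.4 rad and distance between cyl_shoulder and socket above 0.012 m).
It fails at once if the other parts in the rack, or the wrench, jar, beaker or bottle are disturbed (distance of any of short_cylinder, plug from where it was at the start of the episode above 0.02 m or distance of any of wrench, jar, beaker, wash_bottle from where it was at the start of the episode above 0.04 m).
It fails at once if the taller cylinder is tipped over (more than 0.7 rad) (angle between cylinder's own z axis and vertical above 0.7 rad).
It also fails if it takes over 70 s, if anything falls off the work surface, if the arm or the gripper's body presses on something with over 40 N, if the wrist force passes 120 N, or if a joint passes its speed limit or range.

## Working session

There is one attempt and no reset: what is moved stays moved. The work goes in short steps, Python scripts to look and compute and a tool call to move; the robot and the scene stay as the last step left them, time stands still between calls to the robot, and variables do not carry over. Pictures are saved under pics/ and viewed, at most 11 in all, crops included, and the job is handed in when it is done.

Besides the shell and the picture viewer there is one more tool, called after "Call:" as a command line: name --argument value ..., lists and objects as JSON in quotes. arm_command: Moves the arm, as the interface text tells. Its arguments: {"type":"object","properties":{"rows":{"type":"array","items":{"type":"number"}}},"required":["rows"]}

```bash
mkdir -p pics; cat > h.py <<'E'
import numpy as np, cv2
from workcell import r, eyes, models
def cap(c):
    d=eyes.capture(c); return d
def K(d):
    f=d["frame"].shape[0]/2/np.tan(np.radians(d["vfov"])/2); return f
def ray(d,uv):
    T=np.array(d["camera_from_world"]);R=T[:3,:3];o=-R.T@T[:3,3];f=K(d)
    v=R.T@np.array([(uv[0]-d["cx"])/f,(uv[1]-d["cy"])/f,1.]);return o,v/np.linalg.norm(v)
def onz(d,uv,z):
    o,v=ray(d,uv);return o+v*(z-o[2])/v[2]
def proj(d,p):
    T=np.array(d["camera_from_world"]);q=T[:3,:3]@np.array(p)+T[:3,3];f=K(d)
    return np.array([d["cx"]+f*q[0]/q[2],d["cy"]+f*q[1]/q[2]])
def tri(rs):
    A=0;b=0
    for o,v in rs:
        P=np.eye(3)-np.outer(v,v);A=A+P;b=b+P@o
    return np.linalg.solve(A,b)
def save(d,n,s=1.5): cv2.imwrite(f"pics/{n}.png",cv2.resize(d["frame"][:,:,::-1],None,fx=s,fy=s))
E
python3 - <<'E'
from h import *
np.set_printoptions(precision=1,suppress=True)
D={c:cap(c) for c in("side","top","wrist")}
for c,d in D.items():
    T=np.array(d["camera_from_world"]);print(c,d["vfov"],-T[:3,:3].T@T[:3,3],T[2,:3])
cv2.imwrite("pics/a.png",cv2.resize(np.vstack([D["side"]["frame"],D["top"]["frame"]])[:,:,::-1],(800,1200))[:600]);cv2.imwrite("pics/b.png",cv2.resize(D["top"]["frame"][:,:,::-1],(800,600)))
for n in ["cylinder","cyl_shoulder","socket","station","lever_grip","handle","catch_tab","catch_hinge","rack","short_cylinder","plug"]:
    for c in("side","top"):
        print(n,c,[(np.round(q["location"]).tolist(),round(q["confidence"],2)) for q in models.mark_of(n,c)[:4]])
E
```

```text
side 51.362065479317216 [ 512.8  683.  1012.5] [ 0.  -0.6 -0.8]
top 54.01439825100069 [ 463.5  -59.  1371. ] [ 0.1  0.  -1. ]
wrist 61.113191523933956 [146.8 610.9 373. ] [ 0.3 -0.1 -1. ]
cylinder side [([259.0, 323.0], 0.76), ([216.0, 316.0], 0.72), ([272.0, 276.0], 0.44)]
cylinder top [([158.0, 218.0], 0.62), ([161.0, 190.0], 0.47)]
cyl_shoulder side [([255.0, 322.0], 0.92), ([217.0, 315.0], 0.7)]
cyl_shoulder top [([162.0, 193.0], 0.68), ([158.0, 220.0], 0.48), ([177.0, 225.0], 0.28)]
socket side [([249.0, 161.0], 0.56)]
socket top [([299.0, 201.0], 0.77)]
station side [([172.0, 268.0], 0.72), ([256.0, 203.0], 0.68)]
station top [([268.0, 213.0], 0.92)]
lever_grip side [([255.0, 217.0], 0.54)]
lever_grip top [([229.0, 211.0], 0.68)]
handle side [([256.0, 182.0], 0.65), ([263.0, 188.0], 0.39)]
handle top [([268.0, 205.0], 0.52)]
catch_tab side [([319.0, 211.0], 0.67), ([261.0, 187.0], 0.41)]
catch_tab top [([266.0, 207.0], 0.56), ([257.0, 210.0], 0.39)]
catch_hinge side [([244.0, 196.0], 0.97), ([254.0, 182.0], 0.28), ([264.0, 304.0], 0.2)]
catch_hinge top [([257.0, 201.0], 0.95)]
rack side [([267.0, 304.0], 0.74), ([255.0, 202.0], 0.27)]
rack top [([156.0, 218.0], 0.66)]
short_cylinder side [([275.0, 278.0], 0.75)]
short_cylinder top [([190.0, 227.0], 0.66)]
plug side [([267.0, 300.0], 0.58)]
plug top []
```

View pics/a.png

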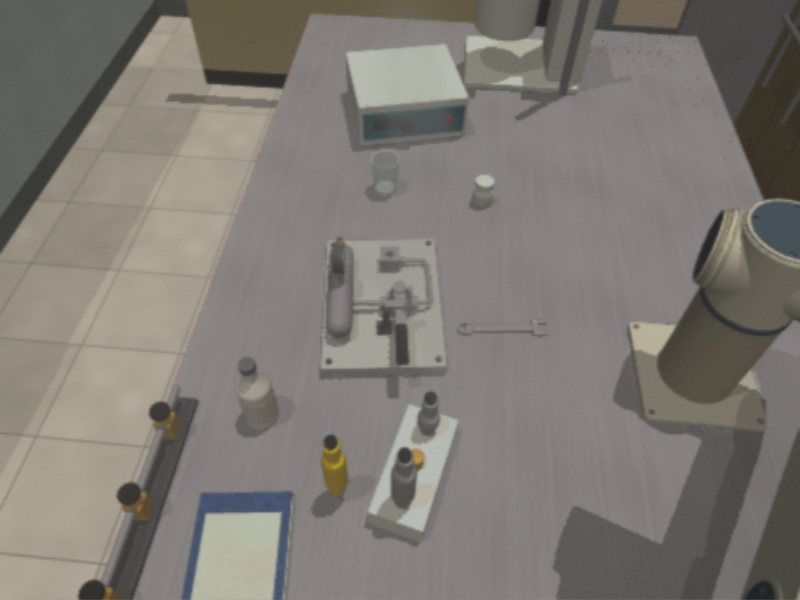

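View pics/b.png

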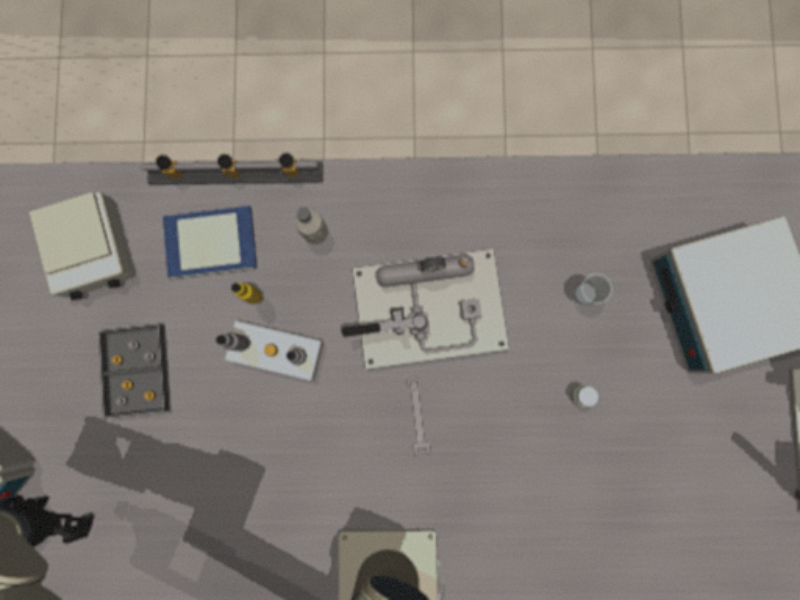

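The side view shows the tall cylinder in the rack hole nearest the camera (side 258,300; top ~148,218), with the plug in the middle and the short one at the other end. The station has its closed lever pointing to the rack, and the socket block is at top (301,198). Yellow look-alike is off the rack.

```bash
python3 - <<'E'
from h import *
from scipy.optimize import least_squares
np.set_printoptions(precision=1,suppress=True)
D={c:cap(c) for c in("side","top")}
s,t=D["side"],D["top"]
print("sh",onz(s,(255,322),50),onz(t,(158,220),50),tri([ray(s,(255,322)),ray(t,(158,220))]))
print("knob",tri([ray(s,(258.6,289)),ray(t,(142,217))]))
for n,uvs,uvt,z in [("short",(275,251+5),(190,227),155)]: print(n)
L={"station":(0,0,0),"socket":(15,-120,65),"catch_hinge":(26,45,90),"lever_grip":(0,130,95),"handle":(0,0,95)}
obs=[]
for c,m in (("side",{"socket":(249,161),"catch_hinge":(244,196),"lever_grip":(255,217),"handle":(256,182)}),("top",{"station":(268,213),"socket":(299,201),"catch_hinge":(257,201),"lever_grip":(229,211),"handle":(268,205)})):
    for n,uv in m.items(): obs.append((D[c],L[n],uv,n,c))
def W(p,l):
    a=p[2];return np.array([p[0]+np.cos(a)*l[0]-np.sin(a)*l[1],p[1]+np.sin(a)*l[0]+np.cos(a)*l[1],l[2]])
f=lambda p:np.concatenate([proj(d,W(p,l))-uv for d,l,uv,_,_ in obs])
q=least_squares(f,[500,0,0],x_scale=[100,100,.3],loss="soft_l1");print(q.x,np.round(q.x[2],3))
for o,e in zip(obs,f(q.x).reshape(-1,2)):print(o[3],o[4],e)
for n in L:print(n,W(q.x,L[n]))
# rack silhouette
for c in D:
    m=models.silhouettes("rack",c)[0];print(c,m["confidence"],m["region"].sum());
    rc=cv2.minAreaRect(np.argwhere(m["region"])[:,::-1].astype(np.float32));print(rc,[onz(D[c],b,50)[:2] for b in cv2.boxPoints(rc)])
E
```

```text
sh [532.  321.2  50. ] [526.5 307.4  50. ] [530.  313.3  28.6]
knob [527.9 311.3 215. ]
short
[567.5 -80.8   0.1] 0.09
socket side [ 1.8 -0.2]
catch_hinge side [2.7 0.1]
lever_grip side [0.6 2.2]
handle side [-0.4  1.3]
station top [ 0.1 -4.7]
socket top [ 3.2 -1.8]
catch_hinge top [-2.4 -0.9]
lever_grip top [ 1.4 -1. ]
handle top [0.5 1.2]
station [567.5 -80.8   0. ]
socket [ 593.1 -199.    65. ]
catch_hinge [589.3 -33.7  90. ]
lever_grip [555.9  48.7  95. ]
handle [567.5 -80.8  95. ]
side 0.7 238
((308.5, 122.0), (20.0, 13.0), 90.0) [array([ 430.7, -477. ]), array([ 382.9, -482.2]), array([ 383.3, -374.1]), array([ 428.9, -369.3])]
top 0.62 1299
((175.3882293701172, 224.75294494628906), (59.4389533996582, 27.116310119628906), 12.52880859375) [array([486.6, 357.9]), array([579.5, 339.2]), array([532. , 133.6]), array([439.9, 153.7])]
```

```bash
cat >> h.py <<'E'
def plan(target,yaw=None):
    """tool-frame shift (mm) to world target; yaw = world angle of tool x wanted"""
    s=r.state();R=np.array(s["tcp_rot"]);p=np.array(s["eef_pos"])
    print("clk",round(s["clock"],2),"p",p,"toolx ang",np.round(np.arctan2(R[1,0],R[0,0]),3),"zx,zy",np.round(R[:2,2],3),"w",round(s["width"],1),"F",s["force"],"ff",s["finger_force"],"q",np.round(s["qpos"],2))
    if target is not None: print("shift tool mm",R.T@(np.array(target)-p))
E
python3 - <<'E'
from h import *
np.set_printoptions(precision=1,suppress=True)
plan((527,311,300)); print(np.round(r.state()["tcp_rot"],3))
d=cap("wrist");T=np.array(d["camera_from_world"]);print(np.round(T,3))
E
```

```text
clk 1.45 p [212.4 587.8 231.3] toolx ang 2.795 zx,zy [-0.  0.] w 85.3 F [-0.1  0.6 -0.1] ff 0.0 q [ 1.2  0.4  1.6  0.   1.1 -0. ]
shift tool mm [-390.  -153.4  -68.7]
[[-0.9  0.3 -0. ]
 [ 0.3  0.9  0. ]
 [ 0.   0.  -1. ]]
[[   0.3    0.9    0.  -625. ]
 [   0.9   -0.3    0.3  -34.1]
 [   0.3   -0.1   -1.   378.2]
 [   0.     0.     0.     1. ]]
```

Call:
arm_command --rows '[-0.03, -0.012, -0.02, 0, 0.0854, -0.04, -0.0157, -0.012, 0, 0.0854, -0.04, -0.0157, -0.012, 0, 0.0854, -0.04, -0.0157, -0.012, 0, 0.0854, -0.04, -0.0157, -0.012, 0, 0.0854]'

```text
clock: 1.92
eef_pos: [358.1, 459.1, 296.8]
tcp_rot: [[-0.941, 0.339, 0.0], [0.339, 0.941, 0.0], [-0.0, 0.0, -1.0]]
force: [0.2, 1.2, 0.5]
width: 85.3
finger_force: 0.0
```

Call:
arm_command --rows '[-0.04, -0.0157, 0, 0, 0.0854, -0.04, -0.0157, 0, 0, 0.0854, -0.04, -0.0157, 0, 0, 0.0854, -0.04, -0.0157, 0, 0, 0.0854, 0, 0, 0, 0, 0.0854]'

```text
clock: 2.33
eef_pos: [487.1, 345.8, 296.4]
tcp_rot: [[-0.939, 0.345, 0.002], [0.345, 0.939, -0.001], [-0.003, -0.0, -1.0]]
force: [-0.4, 0.3, 1.2]
width: 85.5
finger_force: 0.0
```

```bash
python3 - <<'E'
from h import *
np.set_printoptions(precision=1,suppress=True)
plan((527,311,300)); d=cap("wrist")
for z in (24,50,174,208,221): print(z,proj(d,(527,311,z)))
for f in ("cylinder","cyl_shoulder"): print(f,[(q["location"],q["confidence"]) for q in models.mark_of(f,"wrist")])
for q in models.silhouettes("cylinder","wrist"): print(q["location"],q["confidence"],q["region"].sum())
save(d,"c")
E
```

```text
clk 2.33 p [487.1 345.8 296.4] toolx ang 2.79 zx,zy [ 0. -0.] w 85.5 F [-0.4  0.3  1.2] ff 0.0 q [ 0.6  0.3  1.6 -0.   1.2 -0.6]
shift tool mm [-49.4 -19.   -3.5]
24 [241.7 194.2]
50 [240.9 200. ]
174 [234.7 241.2]
208 [232.  259.3]
221 [230.8 267.5]
cylinder [([265.7, 254.3], 0.65), ([243.3, 194.0], 0.56)]
cyl_shoulder [([278.3, 245.6], 0.63), ([246.9, 197.7], 0.57)]
[239.6, 233.3] 0.87 2665
[324.5, 214.0] 0.82 3068
```

View pics/c.png

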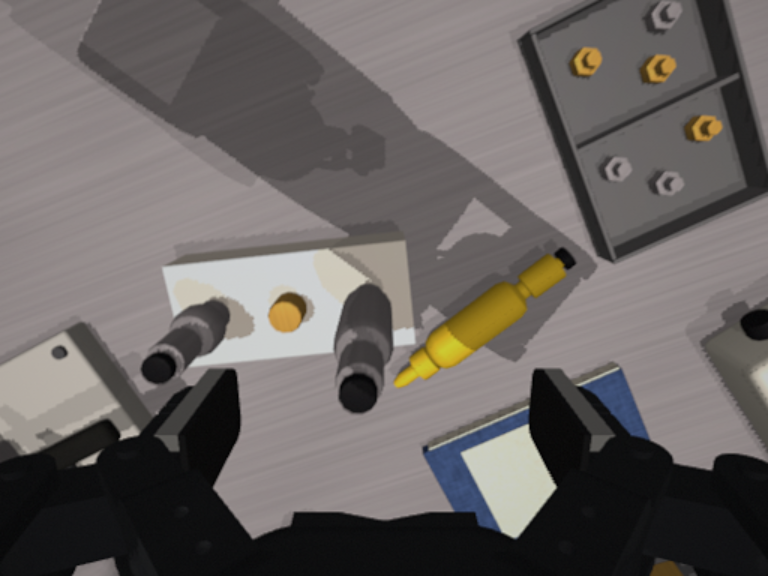

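The wrist view shows the tall cylinder's knob at (239,261) (in 512-wide pixels), the plug mid-rack at (191,208), and the short cylinder left; nothing crowds the fingers at grip height.

```bash
python3 - <<'E'
from h import *
np.set_printoptions(precision=1,suppress=True)
d=cap("wrist")
print(onz(d,(238.8,260.5),221),onz(d,(246.9,197.7),50),onz(d,(243.3,194),24))
q=models.silhouettes("cylinder","wrist")[0]["region"]
for v in range(190,276,8):
    u=np.where(q[v])[0]
    if len(u):print(v,u[0],u[-1],(u[0]+u[-1])/2)
for p in [(523,306),(527,311),(525,308)]:print(p,[proj(d,(*p,z)) for z in (60,120,180,221)])
t=onz(d,(238.8,260.5),221);plan((t[0],t[1],296))
E
```

```text
[518.1 323.9 221. ] [520.7 324.5  50. ] [521.3 318.5  24. ]
198 235 249 242.0
206 227 255 241.0
214 224 257 240.5
222 222 257 239.5
230 220 258 239.0
238 219 257 238.0
246 221 255 238.0
254 221 251 236.0
262 219 251 235.0
270 221 249 235.0
(523, 306) [array([233.1, 206.6]), array([229.3, 224.4]), array([223.9, 249.5]), array([218.7, 273.5])]
(527, 311) [array([238.1, 208.2]), array([235.1, 226.3]), array([230.9, 251.7]), array([226.9, 276. ])]
(525, 308) [array([235.2, 207.6]), array([231.8, 225.5]), array([226.9, 250.8]), array([222.2, 275. ])]
clk 2.63 p [481.3 351.3 296.1] toolx ang 2.797 zx,zy [-0.  0.] w 85.6 F [ 0.1  0.  -0.6] ff 0.0 q [ 0.6  0.3  1.6  0.   1.2 -0.6]
shift tool mm [-43.8 -13.4   0.1]
```

```bash
python3 - <<'E'
from h import *
np.set_printoptions(precision=1,suppress=True)
d=cap("wrist");q=models.silhouettes("cylinder","wrist")[0]["region"]
dark=(d["frame"].max(2)<45)&(np.add.outer((np.arange(384)-262)**2,(np.arange(512)-236)**2)<40**2)
n,l,st,c=cv2.connectedComponentsWithStats(dark.astype(np.uint8))
for i in range(1,n):
    if st[i][4]>60:print(st[i],c[i])
print("marks",[(x["location"],x["confidence"]) for x in models.mark_of("cyl_shoulder","wrist")])
# fit axis: symmetric columns of silhouettes
from scipy.optimize import least_squares
rows=[v for v in range(210,272,4) if q[v].any()];mid=[(np.where(q[v])[0][[0,-1]].mean()) for v in rows]
zs=np.linspace(40,221,60)
def f(p):
    P=np.array([proj(d,(p[0],p[1],z)) for z in zs]);return np.interp(rows,P[:,1],P[:,0])-mid
i=max(range(1,n),key=lambda i:st[i][4])
x0=onz(d,c[i],219);print("knob",x0)
print("axis res at knob",f(x0[:2]));plan((x0[0],x0[1],296))
E
```

```text
[222 258  25  28 537] [233.7 271.5]
marks [([272.2, 251.5], 0.78), ([242.2, 209.2], 0.72)]
knob [525.9 317.3 219. ]
axis res at knob [-84.3 -81.8 -77.8 -72.9 -67.9 -63.4 -60.4 -55.9 -51.5 -49.  -44.5 -37.
 -29.5 -27.5]
clk 2.78 p [481.5 351.3 296.2] toolx ang 2.797 zx,zy [-0.  0.] w 85.2 F [-0.2 -0.2  0.1] ff 0.0 q [ 0.6  0.3  1.6  0.   1.2 -0.6]
shift tool mm [-53.3 -17.    0.2]
```

Call:
arm_command --rows '[-0.027, -0.008, 0.0, 0, 0.0854, -0.026, -0.008, 0.025, 0, 0.0854, 0, 0, 0.025, 0, 0.0854, 0, 0, 0, 0, 0.0854, 0, 0, 0, 0, 0.0854]'

```text
clock: 3.2
eef_pos: [525.5, 317.3, 245.1]
tcp_rot: [[-0.941, 0.339, -0.003], [0.339, 0.941, -0.002], [0.002, -0.003, -1.0]]
force: [0.5, 0.2, 0.6]
width: 85.3
finger_force: 0.0
```

```bash
python3 - <<'E'
from h import *
np.set_printoptions(precision=1,suppress=True)
d=cap("wrist")
P=[proj(d,(526,315,z)) for z in(60,120,174,208,221)];print(np.array(P))
im=d["frame"].copy()
for p in P: cv2.circle(im,tuple(int(round(x)) for x in p),2,(255,0,0),-1)
d["frame"]=im;save(d,"d1")
plan((526,315,172))
E
```

```text
[[254.5 173.5]
 [254.1 188.4]
 [253.6 208.3]
 [253.1 226.3]
 [252.8 234.9]]
clk 3.25 p [526.3 317.9 246.5] toolx ang 2.796 zx,zy [-0. -0.] w 85.4 F [0.6 0.  0.4] ff 0.0 q [ 0.5  0.4  1.6  0.   1.1 -0.7]
shift tool mm [-0.8 -2.8 74.5]
```

View pics/d1.png

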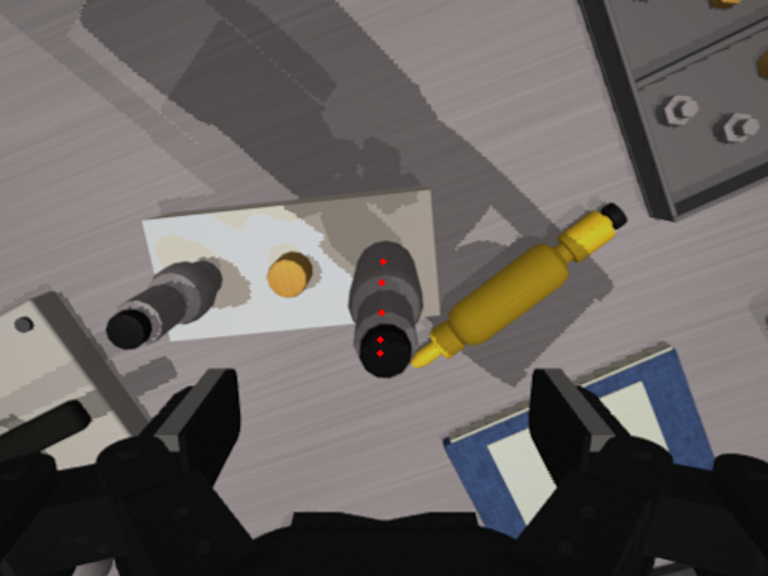

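The knob shows at (257,233), centred between the fingers to about 1 mm. Descending.

Call:
arm_command --rows '[-0.002, 0, 0.025, 0, 0.0854, 0, 0, 0.025, 0, 0.0854, 0, 0, 0.0245, 0, 0.0854, 0, 0, 0, 0, 0.0854, 0, 0, 0, 0, 0]'

```text
clock: 3.67
eef_pos: [528.2, 317.3, 172.4]
tcp_rot: [[-0.941, 0.339, -0.0], [0.339, 0.941, -0.0], [0.0, -0.0, -1.0]]
force: [-0.5, 0.6, 0.1]
width: 75.3
finger_force: 0.0
```

Call:
arm_command --rows '[0, 0, 0, 0, 0, 0, 0, 0, 0, 0, 0, 0, 0, 0, 0, 0, 0, 0, 0, 0, 0, 0, 0, 0, 0]'

```text
clock: 4.08
eef_pos: [529.4, 317.0, 173.3]
tcp_rot: [[-0.94, 0.34, 0.002], [0.34, 0.94, 0.001], [-0.002, 0.002, -1.0]]
force: [-0.8, -1.4, 5.8]
width: 24.8
finger_force: 58.5
```

Call:
arm_command --rows '[0, 0, -0.01, 0, 0, 0, 0, -0.02, 0, 0, 0, 0, -0.03, 0, 0, 0, 0, -0.03, 0, 0, 0, 0, -0.03, 0, 0]'

```text
clock: 4.5
eef_pos: [528.0, 316.2, 293.0]
tcp_rot: [[-0.94, 0.34, -0.001], [0.34, 0.94, -0.001], [0.001, -0.001, -1.0]]
force: [1.6, 0.5, -3.8]
width: 24.7
finger_force: 59.8
```

Call:
arm_command --rows '[0, 0, -0.03, 0, 0, 0, 0, -0.015, 0, 0, 0, 0, 0, 0, 0, 0, 0, 0, 0, 0, 0, 0, 0, 0, 0]'

```text
clock: 4.92
eef_pos: [527.7, 316.0, 335.0]
tcp_rot: [[-0.94, 0.34, -0.003], [0.34, 0.94, -0.001], [0.002, -0.002, -1.0]]
force: [0.2, -0.6, -4.3]
width: 24.4
finger_force: 60.0
```

```bash
python3 - <<'E'
from h import *
np.set_printoptions(precision=1,suppress=True)
plan((593,-199,325))
D={c:cap(c) for c in("side","top","wrist")}
for n in("cylinder","cyl_shoulder"):
    for c in D: print(n,c,[(x["location"],x["confidence"]) for x in models.mark_of(n,c)])
for c in D:
    d=D[c];print(c,"pred foot,sh",[proj(d,np.array(r.state()["eef_pos"])+(0,0,z)) for z in(-148,-122)])
a=D["side"]["frame"];b=D["top"]["frame"]
cr=[]
for c in D:
    p=proj(D[c],np.array(r.state()["eef_pos"])+(0,0,-60)).astype(int);x=min(max(p[0]-45,0),421);y=min(max(p[1]-60,0),263)
    cr.append(cv2.resize(D[c]["frame"][y:y+120,x:x+90],(260,347)));print(c,x,y)
cv2.imwrite("pics/e.png",np.hstack(cr)[:,:,::-1])
E
```

```text
clk 4.92 p [527.7 316.  335. ] toolx ang 2.795 zx,zy [-0. -0.] w 24.4 F [ 0.2 -0.6 -4.3] ff 59.99920427799225 q [ 0.5  0.3  1.6  0.   1.3 -0.7]
shift tool mm [-236.5 -462.1   10.6]
cylinder side [([259.8, 293.8], 0.81), ([219.1, 317.1], 0.66)]
cylinder top [([158.0, 191.7], 0.67)]
cylinder wrist [([255.0, 180.7], 0.82), ([273.3, 212.3], 0.58)]
cyl_shoulder side [([260.0, 294.1], 0.96), ([220.7, 327.5], 0.75)]
cyl_shoulder top [([155.3, 199.7], 0.9), ([142.7, 217.3], 0.68)]
cyl_shoulder wrist [([257.7, 188.0], 0.64), ([288.1, 204.8], 0.59)]
side pred foot,sh [array([257.6, 296.5]), array([257.9, 291.4])]
top pred foot,sh [array([143. , 217.4]), array([140.4, 217. ])]
wrist pred foot,sh [array([257.4, 182. ]), array([257.5, 189.3])]
side 213 218
top 88 155
wrist 212 153
```

View pics/e.png

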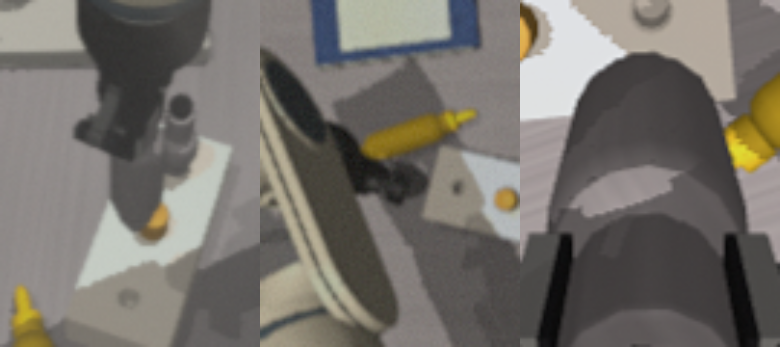

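The cylinder is held straight: it is upright between the pads in the wrist crop, and its rack hole is empty. Now I'll carry it over to the socket.

Call:
arm_command --rows '[-0.01, -0.02, 0, 0, 0, -0.018, -0.035, 0, 0, 0, -0.018, -0.035, 0, 0, 0, -0.018, -0.035, 0, 0, 0, -0.018, -0.035, 0, 0, 0]'

```text
clock: 5.78
eef_pos: [551.3, 136.8, 336.8]
tcp_rot: [[-0.941, 0.339, 0.0], [0.339, 0.941, 0.0], [-0.0, 0.0, -1.0]]
force: [0.2, 0.3, -2.9]
width: 24.7
finger_force: 59.9
```

Call:
arm_command --rows '[-0.018, -0.035, 0, 0, 0, -0.018, -0.035, 0, 0, 0, -0.018, -0.035, 0, 0, 0, -0.018, -0.035, 0, 0, 0, -0.018, -0.035, 0, 0, 0]'

```text
clock: 6.2
eef_pos: [576.5, -58.8, 336.9]
tcp_rot: [[-0.94, 0.34, 0.0], [0.34, 0.94, -0.0], [-0.0, 0.0, -1.0]]
force: [-0.5, 0.8, -3.7]
width: 24.3
finger_force: 59.9
```

Call:
arm_command --rows '[-0.018, -0.035, 0, 0, 0, -0.016, -0.03, 0, 0, 0, -0.01, -0.02, 0, 0, 0, 0, 0, 0, 0, 0, 0, 0, 0, 0, 0]'

```text
clock: 6.62
eef_pos: [588.9, -153.0, 336.4]
tcp_rot: [[-0.94, 0.342, -0.0], [0.342, 0.94, 0.0], [0.0, 0.0, -1.0]]
force: [-0.2, 0.9, -2.6]
width: 24.9
finger_force: 60.2
```

```bash
python3 - <<'E'
from h import *
np.set_printoptions(precision=1,suppress=True)
plan((593,-199,325))
D={c:cap(c) for c in("side","top","wrist")}
for n in("cyl_shoulder","socket","catch_hinge","lever_grip","handle","catch_tab"):
    for c in D: print(n,c,[(np.round(x["location"],1),round(x["confidence"],2)) for x in models.mark_of(n,c)],end=" ")
    print()
cr=[]
for c in D:
    p=proj(D[c],(593,-199,100)).astype(int);x=min(max(p[0]-65,0),382);y=min(max(p[1]-65,0),254)
    cr.append(cv2.resize(D[c]["frame"][y:y+130,x:x+130],(260,260)) if c!="wrist" else cv2.resize(D[c]["frame"],(800,600)));print(c,x,y)
cv2.imwrite("pics/f.png",cr[2][:,:,::-1]);cv2.imwrite("pics/f2.png",np.hstack(cr[:2])[:,:,::-1])
E
```

```text
clk 6.62 p [ 588.9 -153.   336.4] toolx ang 2.792 zx,zy [-0.  0.] w 24.9 F [-0.2  0.9 -2.6] ff 60.17874598503113 q [-0.3  0.3  1.6  0.   1.3 -1.5]
shift tool mm [-19.6 -41.8  11.4]
cyl_shoulder side [(array([221.4, 329.3]), 0.95), (array([252.9, 137.8]), 0.73)] cyl_shoulder top [(array([157.8, 200.7]), 0.95), (array([175.5, 223.3]), 0.16)] cyl_shoulder wrist [(array([302.2, 118. ]), 0.75), (array([255.3, 185.6]), 0.65)] 
socket side [(array([249.8, 160.2]), 0.84), (array([265.4, 298.9]), 0.47)] socket top [(array([301. , 197.6]), 0.86), (array([190.6, 229.7]), 0.53)] socket wrist [(array([228.7, 176.4]), 0.61), (array([497.9, 210. ]), 0.18)] 
catch_hinge side [(array([244. , 195.2]), 0.96)] catch_hinge top [(array([256.4, 198.5]), 0.57)] catch_hinge wrist [(array([348.9, 125.8]), 0.62)] 
lever_grip side [(array([254.1, 220.3]), 0.89)] lever_grip top [(array([229.2, 211.1]), 0.56)] lever_grip wrist [(array([420. ,  70.2]), 0.92)] 
handle side [(array([255.4, 183.9]), 0.58), (array([264.8, 299.4]), 0.55)] handle top [(array([267.3, 204.7]), 0.63), (array([225.6, 211. ]), 0.58)] handle wrist [(array([313.3, 125.7]), 0.74)] 
catch_tab side [(array([263.1, 188.4]), 0.59)] catch_tab top [(array([300. , 195.7]), 0.61), (array([258. , 210.9]), 0.42)] catch_tab wrist [(array([352.3,  92.9]), 0.86)] 
side 185 88
top 238 133
wrist 154 114
```

View pics/f.png

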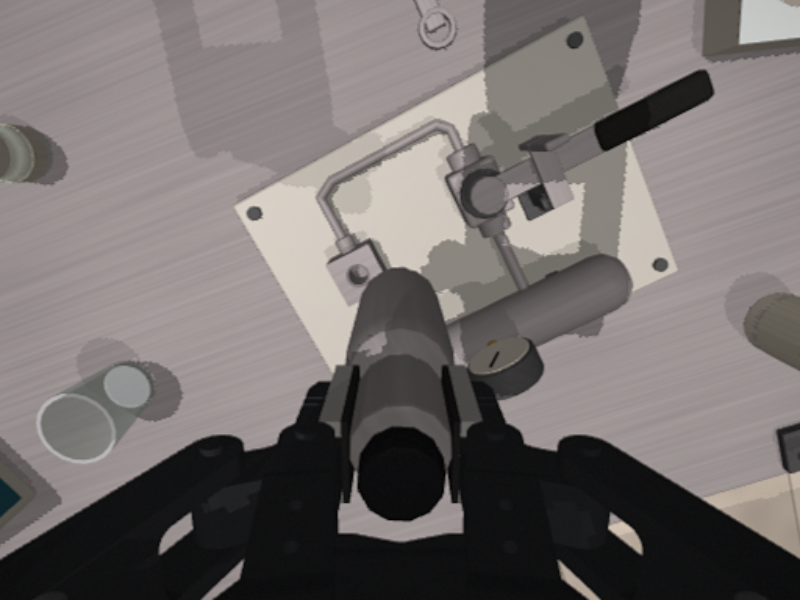

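The wrist view is clear: socket hole at (229,175), closed lever at upper right, catch tab near (348,92), and cylinder centred in the fingers (knob at 257,304).

```bash
cat > fit.py <<'E'
from h import *
from scipy.optimize import least_squares
np.set_printoptions(precision=1,suppress=True)
L={"socket":(15,-120,65),"catch_hinge":(26,45,90),"lever_grip":(0,130,95),"handle":(0,0,95)}
def W(p,l):
    a=p[2];return np.array([p[0]+np.cos(a)*l[0]-np.sin(a)*l[1],p[1]+np.sin(a)*l[0]+np.cos(a)*l[1],l[2]])
E
python3 - <<'E'
from fit import *
D={c:cap(c) for c in("side","top","wrist")}
obs=[]
for c in D:
    for n in L:
        m=models.mark_of(n,c)
        if m: obs.append((D[c],L[n],m[0]["location"],n,c))
f=lambda p:np.concatenate([(proj(d,W(p,l))-uv)*(1 if c!="wrist" else .7) for d,l,uv,_,c in obs])
q=least_squares(f,[567,-81,.09],x_scale=[100,100,.3],loss="soft_l1");print(q.x[:2],np.round(q.x[2],3))
for o,e in zip(obs,f(q.x).reshape(-1,2)):print(o[3],o[4],np.array(o[2]),e)
for n in L:print(n,W(q.x,L[n]))
d=D["wrist"]
# hole centroid: dark pixels near 229,175
g=cv2.cvtColor(d["frame"],cv2.COLOR_RGB2GRAY)
for uv in [x["location"] for x in models.mark_of("socket","wrist")][:1]:
    u,v=map(int,uv);p=g[v-14:v+15,u-14:u+15];print(u,v);print(p[::2,::2])
    print("wrist socket",onz(d,uv,65))
s=D["side"],D["top"]
print("side/top socket",[onz(D[c],models.mark_of("socket",c)[0]["location"],65) for c in("side","top")])
st=r.state();R=np.array(st["tcp_rot"]);p=np.array(st["eef_pos"])
for z in(30,49): print("knob pred",[proj(d,p+R@np.array([x,0,-z])) for x in(-4,0,4)])
plan(W(q.x,L["socket"])+[0,0,270])
E
```

```text
[570.8 -75.7] 0.126
socket side [248.4 163. ] [-0.1 -1. ]
catch_hinge side [243.9 196. ] [2.  1.7]
handle side [254.7 182.5] [-0.4  2.1]
socket top [300.3 195.2] [0.1 1.8]
catch_hinge top [254.8 198.3] [-1.9  1.3]
lever_grip top [230.7 210.7] [-1.6 -0.3]
handle top [267.9 207.9] [-0.9 -2.7]
socket wrist [230.6 176.2] [-0.8  0.6]
catch_hinge wrist [496.1 206.2] [-98.3 -55.2]
lever_grip wrist [420.4  69.9] [-0.9  0.6]
handle wrist [308.3 122.7] [2.8 1.9]
socket [ 600.8 -192.9   65. ]
catch_hinge [590.9 -27.8  90. ]
lever_grip [554.4  53.2  95. ]
handle [570.8 -75.7  95. ]
230 176
[[123  75  74 105 165 170 168 168 169 169 169 167  52  81 137]
 [ 63 110 163 170 167 168 167 168 168 168 165 168 121  56 122]
 [162 169 168 168 167 166 167 167 165 165 168 170 169  82  61]
 [167 167 167 166 168 168 151 157 172 171 170 167 167 132  55]
 [166 166 168 167 131 114 105 137 132 151 166 163 163 164  78]
 [166 166 163 148  96 102  99 150 148 135 156 162 162 166 142]
 [162 162 167 140  62  73  87 131 147 148 135 165 166 161  97]
 [166 167 168 134  61  58  72  95 134  96 126 170 151  70  67]
 [166 166 1
[... 191 characters left out ...]
 163 162 158 156 160 168  85  68  71  71  71  71]
 [206 168 161 158 157 160 163 166 117  67  70  72  71  70  71]
 [204 198 154 159 161 163 163 155  65  70  71  72  72  71  71]
 [203 205 180 162 164 161 157 133  66  72  72  72  71  71  72]]
wrist socket [ 600.3 -191.1   65. ]
side/top socket [array([ 600. , -188.5,   65. ]), array([ 607.2, -192.6,   65. ])]
knob pred [array([256.6, 295.5]), array([256.6, 286.6]), array([256.6, 277.4])]
knob pred [array([256.8, 327.8]), array([256.8, 317.6]), array([256.8, 307.3])]
clk 8.57 p [ 589.  -151.8  336.7] toolx ang 2.795 zx,zy [ 0. -0.] w 24.2 F [ 0.1  0.5 -3.2] ff 60.180487632751465 q [-0.3  0.3  1.6 -0.   1.3 -1.5]
shift tool mm [-25.  -34.6   1.7]
```

Call:
arm_command --rows '[-0.0135, -0.017, 0, 0, 0, -0.013, -0.017, 0.01, 0, 0, 0, 0, 0.03, 0, 0, 0, 0, 0.03, 0, 0, 0, 0, 0.02, 0, 0]'

```text
clock: 8.98
eef_pos: [601.4, -192.9, 244.0]
tcp_rot: [[-0.94, 0.341, -0.002], [0.341, 0.94, 0.001], [0.002, -0.0, -1.0]]
force: [-0.9, -0.3, -4.7]
width: 24.5
finger_force: 60.2
```

Call:
arm_command --rows '[0, 0, 0.005, 0, 0, 0, 0, 0, 0, 0, 0, 0, 0, 0, 0, 0, 0, 0, 0, 0]'

```text
clock: 9.32
eef_pos: [603.6, -193.1, 243.7]
tcp_rot: [[-0.941, 0.34, 0.003], [0.34, 0.941, -0.001], [-0.003, 0.0, -1.0]]
force: [0.1, 0.7, -3.0]
width: 24.5
finger_force: 60.2
```

```bash
python3 - <<'E'
from fit import *
plan((602.4,-192.7,240))
D={c:cap(c) for c in("side","top","wrist")}
for n in("cyl_shoulder","cylinder","socket"):
    for c in D: print(n,c,[(np.round(x["location"],1),round(x["confidence"],2)) for x in models.mark_of(n,c)],end=" ")
    print()
d=D["wrist"]
for p in [(600.5,-192),(604,-194),(597,-190)]: print(p,[proj(d,(*p,z)) for z in(65,92,118)])
sc=cv2.resize(d["frame"][60:360,120:400],(560,600))
p=proj(D["side"],(600,-192,80)).astype(int);x,y=p[0]-24,p[1]-60
s=cv2.resize(D["side"]["frame"][y:y+120,x:x+48],(240,600))
print("side crop",x,y,[proj(D["side"],(600.5,-192,z)) for z in(65,92,118)])
cv2.imwrite("pics/g.png",np.hstack([sc,s])[:,:,::-1])
E
```

```text
clk 9.32 p [ 603.6 -193.1  243.7] toolx ang 2.795 zx,zy [ 0. -0.] w 24.5 F [ 0.1  0.7 -3. ] ff 60.18073081970215 q [-0.3  0.4  1.6  0.   1.1 -1.6]
shift tool mm [ 1.3 -0.   3.7]
cyl_shoulder side [(array([219.8, 327.8]), 0.83), (array([247.5, 153.1]), 0.57)] cyl_shoulder top [(array([155.7, 195.6]), 0.82)] cyl_shoulder wrist [(array([255.7, 187.8]), 0.89)] 
cylinder side [(array([249.8, 152.9]), 0.81), (array([218.9, 316.2]), 0.8), (array([169.9, 266.7]), 0.73)] cylinder top [(array([159.5, 193.6]), 0.75), (array([306.4, 191.7]), 0.58)] cylinder wrist [(array([253.4, 182.2]), 0.65)] 
socket side [(array([245.4, 162.3]), 0.84)] socket top [(array([300.4, 197.3]), 0.67)] socket wrist [(array([253.7, 167.8]), 0.57), (array([371.2,  98.5]), 0.3)] 
(600.5, -192) [array([256. , 169.7]), array([256. , 175.7]), array([256. , 182.5])]
(604, -194) [array([255.3, 173.6]), array([255.3, 179.9]), array([255.2, 187.1])]
(597, -190) [array([256.7, 165.9]), array([256.7, 171.5]), array([256.8, 178. ])]
side crop 224 99 [array([248.4, 162.2]), array([248.4, 156.4]), array([248.4, 150.6])]
```

View pics/g.png

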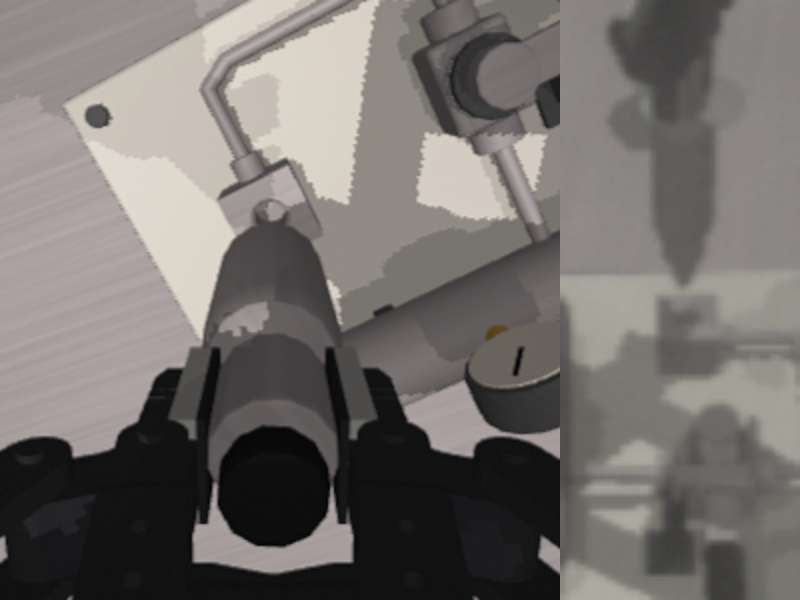

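In the wrist view the hole's visible rim is at (255,168), just ahead of the body and in line with it. The side view shows the nose tip at (248.6,155.6) above the block. The residual is about 1–2 mm along tool x; I'll correct it and descend.

Call:
arm_command --rows '[0.0015, 0, 0.015, 0, 0, 0, 0, 0.012, 0, 0, 0, 0, 0.008, 0, 0, 0, 0, 0.006, 0, 0, 0, 0, 0, 0, 0]'

```text
clock: 10.33
eef_pos: [600.2, -192.0, 198.8]
tcp_rot: [[-0.94, 0.34, -0.003], [0.34, 0.94, 0.001], [0.003, -0.0, -1.0]]
force: [-0.5, -0.1, -3.3]
width: 24.9
finger_force: 60.3
```

Call:
arm_command --rows '[0, 0, 0.003, 0, 0, 0, 0, 0.003, 0, 0, 0, 0, 0, 0, 0]'

```text
clock: 10.58
eef_pos: [600.9, -192.2, 194.4]
tcp_rot: [[-0.94, 0.34, -0.0], [0.34, 0.94, 0.0], [0.0, -0.0, -1.0]]
force: [0.4, 0.4, -3.6]
width: 24.8
finger_force: 60.3
```

Call:
arm_command --rows '[0, 0, 0.003, 0, 0, 0, 0, 0.002, 0, 0, 0, 0, 0, 0, 0]'

```text
clock: 10.83
eef_pos: [600.8, -192.2, 189.3]
tcp_rot: [[-0.94, 0.34, -0.0], [0.34, 0.94, 0.0], [0.0, 0.0, -1.0]]
force: [-0.5, -1.1, -3.1]
width: 24.0
finger_force: 60.3
```

Call:
arm_command --rows '[0, 0, 0.002, 0, 0, 0, 0, 0.001, 0, 0, 0, 0, 0, 0, 0]'

```text
clock: 11.08
eef_pos: [601.8, -192.7, 188.3]
tcp_rot: [[-0.94, 0.34, 0.002], [0.34, 0.94, -0.001], [-0.002, -0.0, -1.0]]
force: [-3.0, 0.3, 5.9]
width: 24.4
finger_force: 61.6
```

Seated (contact at the expected height). Releasing and rising clear.

Call:
arm_command --rows '[0, 0, 0, 0, 0.0854, 0, 0, 0, 0, 0.0854, 0, 0, 0, 0, 0.0854, 0, 0, 0, 0, 0.0854, 0, 0, 0, 0, 0.0854]'

```text
clock: 11.5
eef_pos: [601.0, -192.3, 186.6]
tcp_rot: [[-0.94, 0.34, 0.0], [0.34, 0.94, -0.0], [-0.0, 0.0, -1.0]]
force: [0.3, -0.2, 1.3]
width: 83.0
finger_force: 0.0
```

Call:
arm_command --rows '[0, 0, -0.01, 0, 0.0854, 0, 0, -0.02, 0, 0.0854, 0, 0, -0.03, 0, 0.0854, 0, 0, -0.03, 0, 0.0854, 0, 0, -0.03, 0, 0.0854]'

```text
clock: 11.92
eef_pos: [600.8, -192.2, 308.5]
tcp_rot: [[-0.94, 0.34, -0.0], [0.34, 0.94, 0.0], [0.0, 0.0, -1.0]]
force: [0.2, -0.9, 0.6]
width: 85.3
finger_force: 0.0
```

```bash
python3 - <<'E'
from fit import *
plan(None)
D={c:cap(c) for c in("side","top","wrist")}
for n in("cyl_shoulder","cylinder","catch_tab","catch_hinge","lever_grip","handle"):
    for c in D: print(n,c,[(np.round(x["location"],1),round(x["confidence"],2)) for x in models.mark_of(n,c)],end=" ")
    print()
d=D["wrist"]
print("pred shoulder/knob",[proj(D[c],(600.8,-192.2,z)) for c in D for z in (65,236)])
save(d,"i")
E
```

```text
clk 11.92 p [ 600.8 -192.2  308.5] toolx ang 2.795 zx,zy [-0.  0.] w 85.3 F [ 0.2 -0.9  0.6] ff 0.0 q [-0.3  0.4  1.5  0.   1.2 -1.6]
cyl_shoulder side [(array([248.4, 164.3]), 0.95)] cyl_shoulder top [(array([155. , 196.9]), 0.66)] cyl_shoulder wrist [(array([256.5, 155.9]), 0.56)] 
cylinder side [(array([219.6, 315.8]), 0.78), (array([249.4, 164.8]), 0.74)] cylinder top [(array([160., 193.]), 0.88), (array([302.8, 194.6]), 0.66)] cylinder wrist [(array([253.5, 155.2]), 0.55), (array([ 93.7, 234.8]), 0.33), (array([468.6,  36. ]), 0.29)] 
catch_tab side [(array([263.9, 188.2]), 0.5)] catch_tab top [(array([257.2, 210.2]), 0.67), (array([266.6, 266.3]), 0.4)] catch_tab wrist [(array([401.5,  55.1]), 0.77), (array([254.9, 153.2]), 0.19)] 
catch_hinge side [(array([243.8, 194.8]), 0.93), (array([265., 303.]), 0.58)] catch_hinge top [(array([255.3, 198.7]), 0.95), (array([299.2, 196.8]), 0.56)] catch_hinge wrist [(array([392.2,  97.1]), 0.86)] 
lever_grip side [(array([255.6, 219.3]), 0.63), (array([307.3, 127.1]), 0.51)] lever_grip top [(array([227.9, 210.4]), 0.83)] lever_grip wrist [(array([469.4,  35.5]), 0.72)] 
handle side [(array([255.5, 182.5]), 0.82), (array([252.7, 202.8]), 0.23)] handle top [(array([266.6, 205. ]), 0.84)] handle wrist [(array([348.4,  94.8]), 0.81)] 
pred shoulder/knob [array([248.3, 162.1]), array([248.3, 121.9]), array([300.2, 197. ]), array([305.9, 191.1]), array([255.9, 156.4]), array([256. , 198.3])]
```

View pics/i.png

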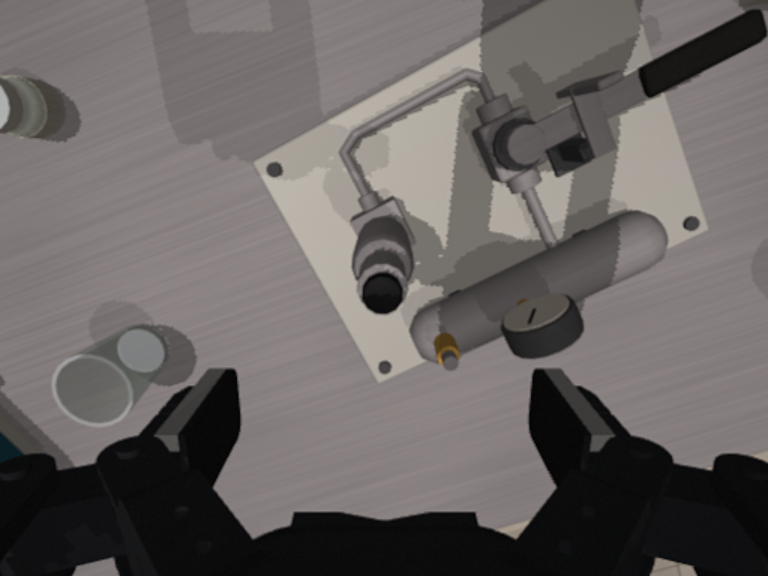

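The cylinder stands in the socket (knob at 254,195, as predicted) and the fingers are clear. Next I'll refit the station, with its socket now known, and plan the catch push.

```bash
python3 - <<'E'
from fit import *
L["catch_tab"]=(-18,45,136)
obs=[]
D={c:cap(c) for c in("side","top","wrist")}
for c in D:
  for n in L:
    if n=="socket":continue
    for m in models.mark_of(n,c)[:1]: obs.append((D[c],L[n],m["location"],n,c))
wt={"side":.7,"top":.7,"wrist":1}
f=lambda p:np.concatenate([np.concatenate([(proj(d,W(p,l))-uv)*wt[c] for d,l,uv,_,c in obs]),(W(p,L["socket"])-(600.8,-192.2,65))[:2]*1])
q=least_squares(f,[570,-76,.12],x_scale=[100,100,.3],loss="soft_l1");p=q.x;print(p[:2],np.round(p[2],3))
for o,e in zip(obs,f(p)[:-2].reshape(-1,2)):print(o[3],o[4],e)
print("socket res",f(p)[-2:])
for n in L:print(n,W(p,L[n]))
print("front of tab",W(p,(-60,45,140)))
np.save("st.npy",p)
E
```

```text
[569.9 -75.9] 0.133
catch_hinge side [2.3 0.7]
lever_grip side [-45.5   8.1]
handle side [0.4 0.6]
catch_tab side [-1.2  1.7]
catch_hinge top [-3.5 -8.3]
lever_grip top [ 0.8 -0.4]
handle top [ 0.3 -0. ]
catch_tab top [-2.5  0.9]
catch_hinge wrist [0.7 2.7]
lever_grip wrist [ 2.4 -1.6]
handle wrist [-1.1 -0. ]
catch_tab wrist [-3.6  0. ]
socket res [-0.  -0.6]
socket [ 600.8 -192.8   65. ]
catch_hinge [589.7 -27.8  90. ]
lever_grip [552.6  53.   95. ]
handle [569.9 -75.9  95. ]
catch_tab [546.1 -33.7 136. ]
front of tab [504.5 -39.3 140. ]
```

Call:
arm_command --rows '[0.0285, 0.0222, 0, 0, 0.0854, 0.0285, 0.0222, 0, 0, 0.0854, 0.0285, 0.0222, 0, 0, 0, 0.0285, 0.0222, 0, 0, 0, 0.0285, 0.0222, 0, 0, 0]'

```text
clock: 14.13
eef_pos: [503.6, -38.4, 306.7]
tcp_rot: [[-0.94, 0.34, 0.0], [0.34, 0.94, 0.0], [-0.0, 0.0, -1.0]]
force: [0.5, 0.7, 0.1]
width: 51.8
finger_force: 0.0
```

Call:
arm_command --rows '[0, 0, 0, 0.1212, 0, 0, 0, 0, 0.1212, 0, 0, 0, 0, 0.1212, 0, 0, 0, 0.02, 0.1212, 0, 0, 0, 0.02, 0.1212, 0]'

```text
clock: 14.55
eef_pos: [505.7, -39.4, 267.6]
tcp_rot: [[-0.575, 0.818, 0.004], [0.818, 0.575, -0.0], [-0.003, 0.003, -1.0]]
force: [0.3, -0.1, -1.0]
width: -0.1
finger_force: 0.0
```

Call:
arm_command --rows '[0, 0, 0.02, 0.1212, 0, 0, 0, 0.02, 0.1212, 0, 0, 0, 0.02, 0.1212, 0, 0, 0, 0, 0.1212, 0, 0, 0, 0, 0, 0]'

```text
clock: 14.97
eef_pos: [503.9, -39.3, 205.5]
tcp_rot: [[-0.129, 0.992, -0.003], [0.992, 0.129, 0.0], [0.001, -0.002, -1.0]]
force: [-0.3, -0.6, -0.1]
width: -0.0
finger_force: 0.0
```

```bash
python3 - <<'E'
from fit import *
p=np.load("st.npy");d=cap("wrist")
plan(W(p,(-60,45,138)))
for n in("catch_tab","catch_hinge","lever_grip","handle"): print(n,[(np.round(x["location"],1),round(x["confidence"],2)) for x in models.mark_of(n,"wrist")])
print([proj(d,W(p,l)) for l in((-18,45,136),(-18,45,150),(26,45,90),(0,130,95))])
save(d,"j")
E
```

```text
clk 15.02 p [504.7 -39.4 206.4] toolx ang 1.706 zx,zy [-0.  0.] w 0.3 F [-0.   0.2 -0.6] ff 0.0 q [-0.1  0.3  1.9  0.   0.9 -0.2]
shift tool mm [ 0.2 -0.1 68.4]
catch_tab [(array([322.4, 204.2]), 0.95)]
catch_hinge [(array([311.3, 206.4]), 0.72), (array([357.6, 187.6]), 0.71)]
lever_grip [(array([339.3,  79.7]), 0.92)]
handle [(array([325.7, 242.6]), 0.63)]
[array([319.3, 206.4]), array([323.3, 213.1]), array([362.5, 188.8]), array([338.8,  78.9])]
```

View pics/j.png

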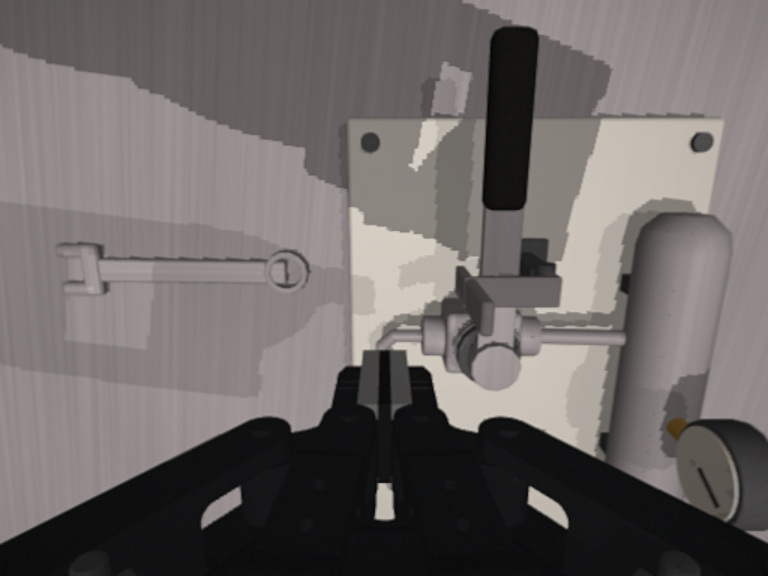

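The wrist view agrees with the station model to about 3 px: tab at (316,200), lever sleeve at (340,80), closed fingertips about 15 mm thick. Descending in front of the tab.

Call:
arm_command --rows '[0, 0, 0.035, 0, 0, 0, 0, 0.034, 0, 0, 0, 0.025, 0, 0, 0, 0, 0, 0, 0, 0, 0, 0, 0, 0, 0]'

```text
clock: 15.63
eef_pos: [530.6, -36.1, 137.9]
tcp_rot: [[-0.134, 0.991, 0.001], [0.991, 0.134, -0.0], [-0.0, 0.001, -1.0]]
force: [-1.3, -0.1, 0.2]
width: -0.0
finger_force: 0.0
```

Call:
arm_command --rows '[0, 0.016, -0.006, 0, 0, 0, 0.0115, -0.0065, 0, 0, 0, 0.0125, -0.004, 0, 0, 0, 0.013, -0.0015, 0, 0, 0, 0.013, 0.001, 0, 0]'

```text
clock: 16.05
eef_pos: [595.6, -27.5, 156.7]
tcp_rot: [[-0.134, 0.991, 0.002], [0.991, 0.134, -0.0], [-0.001, 0.002, -1.0]]
force: [-0.7, -0.5, -0.2]
width: 0.1
finger_force: 0.3
```

Call:
arm_command --rows '[0, 0.0125, 0.004, 0, 0, 0, 0.0115, 0.006, 0, 0, 0, 0.013, 0.008, 0, 0, 0, 0.01, 0.009, 0, 0, 0, 0, 0, 0, 0]'

```text
clock: 16.47
eef_pos: [643.1, -21.0, 126.8]
tcp_rot: [[-0.133, 0.991, 0.002], [0.991, 0.133, 0.0], [-0.0, 0.002, -1.0]]
force: [0.3, 0.4, 0.6]
width: 0.1
finger_force: 0.5
```

```bash
python3 - <<'E'
from fit import *
p=np.load("st.npy");plan(W(p,(78,45,127)));d=cap("wrist");D={c:cap(c) for c in("side","top")}
for c in ("wrist","side","top"):
  dd=d if c=="wrist" else D[c]
  print(c,[(np.round(x["location"],1),round(x["confidence"],2)) for x in models.mark_of("catch_tab",c)])
  for th in(0,.5,1.,1.5,1.75,1.9):
    x=26-44*np.cos(th)+46*np.sin(th);z=90+44*np.sin(th)+46*np.cos(th);print(th,proj(dd,W(p,(x,45,z))))
save(d,"k")
E
```

```text
clk 16.47 p [643.1 -21.  126.8] toolx ang 1.705 zx,zy [0. 0.] w 0.1 F [0.3 0.4 0.6] ff 0.5126626684796065 q [-0.1  0.6  1.6  0.   0.9 -0.2]
shift tool mm [ 0.3 -1.8 -0.3]
wrist [(array([261.1, 247.2]), 0.69)]
0 [ 40.5 260.6]
0.5 [ 84.1 278.3]
1.0 [161.6 278.7]
1.5 [232.9 261.4]
1.75 [255.9 249.6]
1.9 [265.  242.4]
side [(array([227.9, 188.4]), 0.71)]
0 [261.8 187.4]
0.5 [252.2 184.1]
1.0 [241.  184.3]
1.5 [231.2 187.9]
1.75 [227.7 190.6]
1.9 [226.2 192.5]
top []
0 [254.4 211.8]
0.5 [253.1 203.2]
1.0 [251.7 193.6]
1.5 [250.7 185.9]
1.75 [250.4 183.3]
1.9 [250.2 182.3]
```

View pics/k.png

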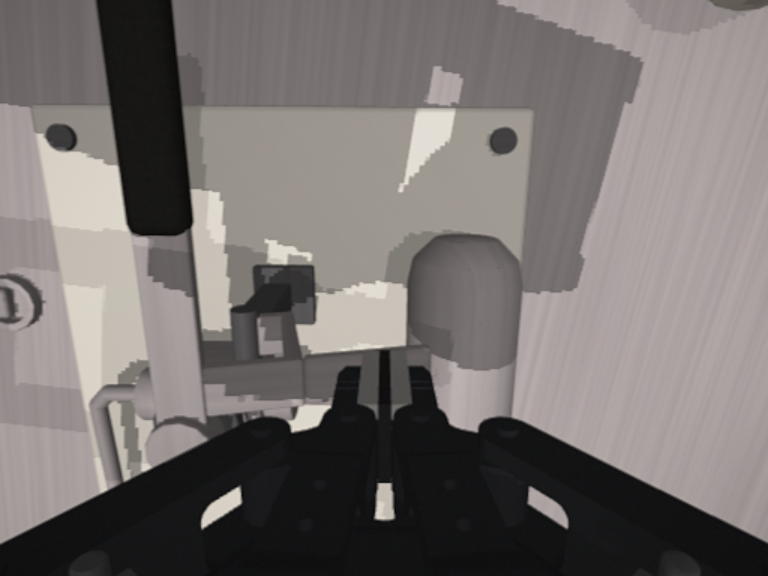

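The catch is flipped: tab at (261,247) matches about 1.8 rad, the strap lies back, and the lever is still closed. Now I'll rise and go to the sleeve with fingers opened.

Call:
arm_command --rows '[0, 0, -0.025, 0, 0.06, 0.0285, -0.0266, -0.01, 0, 0.06, 0.0285, -0.0266, 0, 0, 0.06, 0.028, -0.0266, 0, 0, 0.06, 0, 0, 0, 0, 0.06]'

```text
clock: 17.18
eef_pos: [544.4, 55.1, 162.3]
tcp_rot: [[-0.135, 0.991, -0.006], [0.991, 0.135, 0.001], [0.001, -0.006, -1.0]]
force: [-0.1, -0.6, -0.9]
width: 59.1
finger_force: 0.0
```

```bash
python3 - <<'E'
from fit import *
p=np.load("st.npy");d=cap("wrist");plan(W(p,(0,130,76)))
print([proj(d,W(p,l)) for l in((0,130,102),(0,165,102),(0,90,102))])
m=models.silhouettes("lever_grip","wrist")
for x in models.mark_of("lever_grip","wrist"): print(x)
for q in m[:1]:
  for v in range(0,384,30):
    u=np.where(q["region"][v])[0]
    if len(u):print(v,u[0],u[-1])
g=d["frame"].max(2)<50
for v in range(150,290,20): print(v,''.join('#' if x else '.' for x in g[v,180:340:3]))
for c in("side","top"): cap(c);print([(np.round(x["location"],1),round(x["confidence"],2)) for x in models.mark_of("catch_tab",c)])
E
```

```text
clk 17.23 p [547.5  54.  162.9] toolx ang 1.707 zx,zy [-0. -0.] w 60.1 F [ 0.3 -0.7  0.1] ff 0.0 q [ 0.1  0.4  1.8  0.   0.9 -0.1]
shift tool mm [-1.8  5.1 86.8]
[array([269.1, 215.7]), array([269.8, 163.4]), array([268.5, 270.2])]
{'location': [270.1, 213.1], 'confidence': 0.64}
180 253 285
210 253 285
240 252 283
270 253 282
300 252 280
330 253 279
150 ......................................................
170 .........................###########..................
190 ..........................##########..................
210 .........................###########..................
230 .........................##########...................
250 ####.....................##########............####...
270 #####.....................#########............#######
[(array([227.4, 192.6]), 0.53)]
[(array([256.2, 184.5]), 0.58)]
```

Call:
arm_command --rows '[0, 0.004, 0.02, 0, 0.06, 0, 0, 0.025, 0, 0.06, 0, 0, 0.025, 0, 0.06, 0, 0, 0.016, 0, 0.06, 0, 0, 0, 0, 0.06]'

```text
clock: 17.95
eef_pos: [553.1, 52.3, 73.2]
tcp_rot: [[-0.132, 0.991, -0.006], [0.991, 0.132, -0.0], [0.0, -0.006, -1.0]]
force: [-0.7, -0.4, -0.3]
width: 60.0
finger_force: 0.0
```

```bash
python3 - <<'E'
from fit import *
p=np.load("st.npy");d=cap("wrist");plan(W(p,(0,130,76)))
g=d["frame"].max(2)<50
for v in range(60,260,20): print(v,''.join('#' if x else '.' for x in g[v,130:390:3]))
E
```

```text
clk 18.0 p [554.1  52.4  74.9] toolx ang 1.703 zx,zy [-0. -0.] w 59.9 F [ 0.1 -0.3  0.2] ff 0.0 q [ 0.1  0.6  1.9 -0.   0.7 -0.1]
shift tool mm [ 0.7 -1.4 -1.1]
60 .......................................................................................
80 .......................................................................................
100 .......................................................................................
120 .......................................................................................
140 .......................................................................................
160 .......................................................................................
180 ....................................##############.....................................
200 .................................###################...................................
220 .................................###################...................................
240 ..................##..............##################.............##....................
```

The sleeve is centred between the fingers. Closing on it.

Call:
arm_command --rows '[0, -0.001, 0, 0, 0, 0, 0, 0, 0, 0, 0, 0, 0, 0, 0, 0, 0, 0, 0, 0, 0, 0, 0, 0, 0]'

```text
clock: 18.42
eef_pos: [553.2, 52.6, 78.1]
tcp_rot: [[-0.133, 0.991, -0.001], [0.991, 0.133, -0.0], [-0.0, -0.001, -1.0]]
force: [-5.7, -1.9, 8.4]
width: 20.8
finger_force: 58.4
```

Call:
arm_command --rows '[-0.0005, -0.0105, 0, -0.08, 0, -0.0009, -0.0156, 0, -0.12, 0, -0.0009, -0.0156, 0, -0.12, 0, -0.0009, -0.0156, 0, -0.12, 0, -0.0009, -0.0156, 0, -0.12, 0]'

```text
clock: 18.83
eef_pos: [487.8, 24.6, 78.1]
tcp_rot: [[-0.642, 0.766, 0.002], [0.766, 0.642, 0.001], [-0.0, 0.002, -1.0]]
force: [-0.2, 1.6, 6.0]
width: 20.7
finger_force: 59.7
```

```bash
python3 - <<'E'
from fit import *
p=np.load("st.npy");plan(None);v=np.array(r.state()["eef_pos"])[:2]-p[:2];print(np.hypot(*v),np.arctan2(v[1],v[0])-np.pi/2-p[2])
E
```

```text
clk 18.83 p [487.8  24.6  78.1] toolx ang 2.268 zx,zy [0. 0.] w 20.7 F [-0.2  1.6  6. ] ff 59.69039976596832 q [ 0.   0.5  2.   0.   0.6 -0.7]
129.758731115287 0.552002036677667
```

Call:
arm_command --rows '[-0.0009, -0.0156, 0, -0.12, 0, -0.0009, -0.0156, 0, -0.12, 0, -0.0009, -0.0156, 0, -0.12, 0, -0.0009, -0.0156, 0, -0.12, 0, -0.0009, -0.0156, 0, -0.12, 0]'

```text
clock: 19.25
eef_pos: [445.2, -40.1, 78.0]
tcp_rot: [[-0.963, 0.269, 0.001], [0.269, 0.963, 0.001], [-0.0, 0.001, -1.0]]
force: [-1.8, 6.1, 9.7]
width: 21.3
finger_force: 59.9
```

Call:
arm_command --rows '[-0.0009, -0.0156, 0, -0.12, 0, -0.0009, -0.0156, 0, -0.12, 0, -0.0007, -0.013, 0, -0.1, 0, -0.0003, -0.006, 0, -0.05, 0, 0, 0, 0, 0, 0]'

```text
clock: 19.67
eef_pos: [440.9, -90.4, 78.0]
tcp_rot: [[-0.994, -0.114, -0.001], [-0.114, 0.994, 0.001], [0.001, 0.001, -1.0]]
force: [-6.0, 9.1, 13.7]
width: 21.1
finger_force: 60.4
```

```bash
python3 - <<'E'
from fit import *
p=np.load("st.npy");plan(None);v=np.array(r.state()["eef_pos"])[:2]-p[:2];print(np.hypot(*v),np.arctan2(v[1],v[0])%6.2832-np.pi/2-p[2])
d=cap("side");
for n in("catch_tab","lever_grip","cyl_shoulder"): print(n,[(np.round(x["location"],1),round(x["confidence"],2)) for x in models.mark_of(n,"side")])
sx=cv2.resize(d["frame"][110:260,190:390],(800,600));cv2.imwrite("pics/l.png",sx[:,:,::-1])
E
```

```text
clk 19.67 p [440.9 -90.4  78. ] toolx ang -3.028 zx,zy [-0.  0.] w 21.1 F [-6.   9.1 13.7] ff 60.398048758506775 q [-0.2  0.4  2.1  0.   0.6 -1.9]
129.83836451868171 1.5493285446555736
catch_tab [(array([225.9, 191.9]), 0.51), (array([256.4, 203.2]), 0.23), (array([245.2, 121. ]), 0.17)]
lever_grip [(array([296.2, 184. ]), 0.9)]
cyl_shoulder [(array([247.1, 163.8]), 0.89), (array([219.5, 329.5]), 0.67)]
```

View pics/l.png

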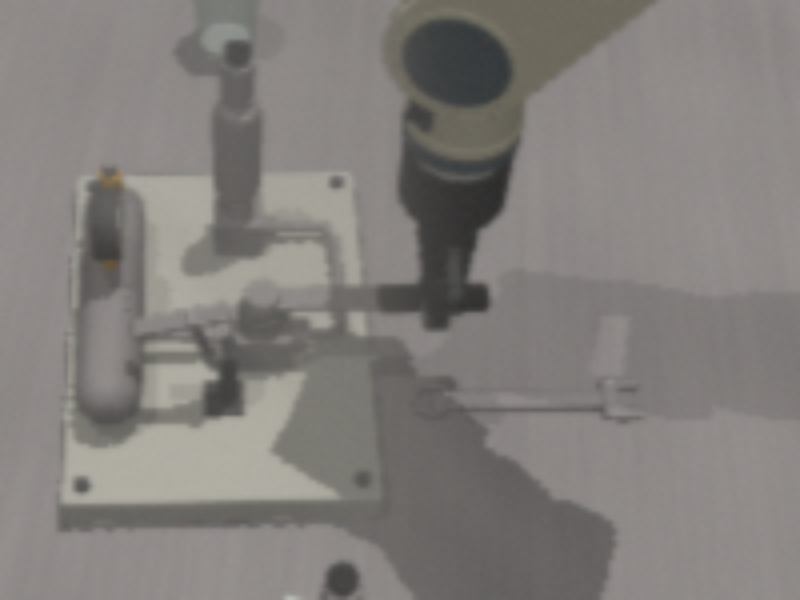

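The picture shows the lever open towards the front in the fingers (about 1.55 rad), the catch laid back at (226,192) and the cylinder upright in its socket. I'll hold over 0.5 s, then hand in.

Call:
arm_command --rows '[0, 0, 0, 0, 0, 0, 0, 0, 0, 0, 0, 0, 0, 0, 0, 0, 0, 0, 0, 0, 0, 0, 0, 0, 0]'

```text
clock: 20.28
eef_pos: [440.9, -89.4, 78.0]
tcp_rot: [[-0.994, -0.112, -0.001], [-0.112, 0.994, 0.001], [0.001, 0.001, -1.0]]
force: [-6.0, 4.7, 12.6]
width: 21.0
finger_force: 60.4
```

Call:
arm_command --rows '[0, 0, 0, 0, 0, 0, 0, 0, 0, 0, 0, 0, 0, 0, 0, 0, 0, 0, 0, 0, 0, 0, 0, 0, 0]'

```text
clock: 20.7
eef_pos: [440.8, -89.5, 78.0]
tcp_rot: [[-0.994, -0.112, -0.001], [-0.112, 0.994, 0.001], [0.001, 0.001, -1.0]]
force: [-6.1, 6.4, 12.3]
width: 20.8
finger_force: 60.4
```

```bash
python3 -c "
from workcell import r
print(r.close_job())"
```

```text
the job is handed in; nothing more can be done
None
```

I handed the job in at about 20.7 s without seeing a verdict: the taller cylinder is home in the socket, the catch is back at about 1.8 rad, and the gripper is holding the lever open at about 1.55 rad, all as measured from camera and arm readings.

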